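Function check of a sample chest's folding lid stay

TASK

Check the lid stay of the sample chest: raise the lid by its handle until the folding stay on the chest's side locks, and let go so that the stay alone carries the lid. Then take the stay by its grip at the knee, lift it slightly out of its lock, fold the knee and bring the lid down gently until it is fully shut. Do not force the stay, do not let the lid drop, and leave the things standing around the chest alone.

Things in the scene. Friction and masses are not known exactly. Their poses are not given: they have to be found in the camera images.
- chest: Aluminium sample chest, fixed to the table, 180 deep (x), 240 wide (y), 115 high without lid. Origin: centre of its underside. -x is its front (towards the robot, handle side); the lid hinges at the far +x rim; the stay is on its right side (-y, outer wall face at y = -120). Its place and yaw vary.
- lid (a joint): Lid angle, rad: 0 shut, grows as it opens. Lid 0.55 to 0.85 kg; unheld it falls shut. The stay's clamp height varies, so the raised lid meets the stay's rubber-faced end stop anywhere from 1.22 to 1.46 rad: feel for it (5 to 8 N extra). Lowered about 0.2 rad from there it rests locked. If not raised to within 0.02 rad of the stop, the lock does not catch and lid and stay come down.
- lid_handle (a point): Middle of the lid's handle: round steel bar, 12 thick, 122 long along the chest's y, on two end arms 110 apart, in the lid's plane, 35 in front of the lid's front edge (29 free between). Lid shut: 121 above the table. It moves on a circle of radius 215 about lid_hinge. Axes turn with the lid.
- lid_hinge (a point): Middle of the lid's hinge line, which runs along the chest's y at its far rim, 121 above the table. Axes turn with the lid.
- stay_lower: Lower link of the stay, flat steel bar 14 wide. Origin: its pivot on the chest's right wall, halfway along it, 74 to 88 above the table (clamp height varies). +z points along it to the knee, 73 away. The knee has 14 of play along this link, outward; straight, it drops back and the upper link's tail enters a pocket 12 deep: locked, the knee cannot fold, pulling only strains it.
- stay_upper: Upper link of the stay, flat steel bar 14 wide, outside the lower one. Origin: its pivot at the lid's right edge, 110 from the hinge line. +z points along it from the knee to that pivot, 73. Stay straight: its z lies along stay_lower's z. Lid shut: knee folded by about 2.5 rad, knee towards the chest's front.
- stay_grip (a point): Middle of the stay's black grip at the knee: round pin 14 thick along the chest's y, 23 to 97 off the right wall, this point 62 off. Unlock: raise it 13 to 14 along the straight stay (3 to 8 N, rubber stop at 14), then pull to the chest's front; it carries the lid on an arc of radius 73 to 87 about stay_lower's pivot. Lid shut: it is where it was at the start, 60 to 75 above the table.
- jar_c: Bystander: loose white-capped sample jar, 52 diameter x 70 high, standing on the table at the right rear of the chest. Origin: centre of its underside.
- sprayer: Bystander: loose closed bottle, 64 diameter x 190 high, standing left of the chest. Origin: centre of its underside.
- tape: Bystander: loose roll of tape lying flat, 100 diameter x 48 high, at the left. Origin: centre of its underside.

How it is judged (in metres and radians):
On the way:
1. the stay is straight and locked and carries the open lid by itself, the robot touching neither lid nor stay (angle between the z axis of stay_lower and the z axis of stay_upper, either way round below 0.08 rad and value of joint lid above 0.95 rad and velocity of joint lid above -0.1 rad/s and contact force between each of the fingers, the arm and chest below 0.1 N), for 0.4 s.
At the end, for the whole second after the job is handed in: The lid is fully shut (within 0.02 rad) and at rest with the stay folded, the robot off the chest, after the stay had locked and carried the open lid by itself (value of joint lid below 0.02 rad and velocity of joint lid between -0.1 and 0.1 rad/s and angle between the z axis of stay_lower and the z axis of stay_upper, either way round above 0.15 rad and contact force between each of the fingers, the arm and chest below 0.1 N); the robot touches nothing.
It fails at once if the stay is forced: more than 80 N between its two links (about 35 N at the handle against the end stop, or at the grip against the lock) (contact force between stay_lower and stay_upper above 80 N).
It fails at once if the lid drops: it falls faster than 2 rad/s (velocity of joint lid below -2 rad/s).
It fails at once if a thing beside the chest is moved by more than 30 mm (distance of any of jar_c, sprayer, tape from where it was at the start of the episode above 0.03 m).
It also fails if it takes over 72 s, if anything falls off the work surface, if the arm or the gripper's body presses on something with over 40 N, if the wrist force passes 120 N, or if a joint passes its speed limit or range.

ROBOT

A 6-joint arm with a two-finger parallel gripper is mounted at the origin on the work surface. World frame = base frame: x ahead of the robot, y to its left, z up, the work surface at z = 0. Lengths are in m, angles in degrees, forces in N, time in s.
With the tool pointing down it reaches from about 0.375 to 0.9 m from the base axis. Payload 3.1 kg.
Tool frame: the origin (TCP) lies between the finger pads; the fingertips stand 11 mm ahead of it and the grasp point (between the pads) lies 8 mm behind it; x points along the fingers, y is the direction in which the jaws open and shut, and the axes are right-handed (so a half turn about x gives the same grasp; the last joint's range is limited). The gripper opens to 87 mm and grips with 3 to 60 N. Pads are 19 mm wide; open, the fingers measure 117 mm over their backs; the gripper's body (75 mm by 190 mm) begins 51 mm behind the grasp point.
Start: joints at [55.663, 30.224, 82.088, -0, 67.689, -10.227], TCP at [0.255, 0.57, 0.234] pointing down, gripper open.
Joint ranges: [-176.69, 176.69], [-43.24, 126.21], [12.49, 139.97], [-82, 262], [0, 151.66], [-163.58, 163.58]. Speed limits (degrees/s): [159.86, 159.86, 180, 180, 180, 180].

INTERFACE

Orientations are given as a 3x3 rotation matrix whose columns are the frame's x, y, z axes.
In Python, from rig import bot gives the robot as it stands.
- The arm moves only by the shell command python3 -m inch 'ROWS' [OPENING]. ROWS is a JSON object of lists of equal length, an entry for each row: "dp": the shift along the tool's x, y, z in mm, a list of three; "yaw": the turn about the tool's x in degrees. In form: {"dp": [[tx, ty, tz], ...], "yaw": [yaw, ...]}. A call has 1 to 20 rows; each row shifts and turns the commanded pose from where the row before left it, along the tool's axes as they then stand; what a row does not reach is not made up. A row lasts 1/12 s, in which the tool goes at most 41.7 mm and 7.16 degrees, less where a joint would pass 70% of its speed; a pose out of reach is approached as far as the arm can. A call is refused whole if a number of a shift passes 41.7 or a number of a turn 7.16, either way. A call with a gripper value outside its range is refused whole. OPENING is the finger opening in mm, from 0 to 87, set as the call begins (- or left out, the last holds). The fingers move at their own pace and stop on an object; the grip force is fixed at half the most. Time passes only in rows, so rows that do not move let the fingers close. It gives the time, the measured TCP pose, the force and the opening at its end, in the units of the state.
- bot.read_state(): the state, without advancing time (a new reading comes with each control period).
- bot.capture(name): name is "side" or "top" or "wrist"; returns a dict with "color" (384x512x3 uint8, red, green, blue), "intrinsics" (3x3 intrinsics, pixels), "k1" (the pictures are not rectified: a ray, as slopes to the right and down, at radius r is drawn at 1 + k1 r^2 times it, then the intrinsics apply), "pose" (4x4, takes a point from camera to world coordinates). Camera axes: x right, y down, z forward; pixel columns grow to the right and rows downward; lengths in m; the calibration is good to about 2 mm. A picture is of the moment at which its call begins. There is no depth.
- bot.hand_in(): hands the job in, once; it reports no verdict.
The state is a dict: "time_s": time; "joint_positions": joint angles; "qvel": joint speeds; "tau": joint torques, N m; "position": TCP position; "tcp_rot": TCP orientation; "force": force on the tool from outside, world axes, zero at the start; "moment": the same for the moment, N m; "opening": opening from 0.0 (shut) to 1.0 (fully open).
Only numpy, scipy, OpenCV 4.12 (cv2) and the standard library are available. Lean on these libraries where they do the work, as an engineer would, in place of code of your own. Each camera call takes 0.05 s, during which the arm holds its last target.

## Working session

There is one attempt and no reset: what is moved stays moved. The work goes in short steps, Python scripts to look and compute and a shell command to move; the robot and the scene stay as the last step left them, time stands still between calls to the robot, and variables do not carry over. Pictures are saved under pics/ and viewed, and the job is handed in when it is done.

```bash
ls; mkdir -p pics; python3 - <<'E'
from rig import bot
import cv2
s=bot.read_state()
for k,v in s.items(): print(k,v)
for n in ("side","top","wrist"):
    c=bot.capture(n)
    cv2.imwrite(f"pics/{n}0.png",c["color"][:,:,::-1])
    print(n,c["intrinsics"],c["k1"],c["pose"])
E
```

```text
pics
time_s 0.0
joint_positions [ 5.56636244e+01  3.02790255e+01  8.21573602e+01  6.53059455e-04
  6.76882856e+01 -1.02277677e+01]
qvel [ 0.03126774  0.04294978  0.05114721  0.04318714 -0.10746205  0.06857193]
tau [ 2.36320186e-03 -4.40040207e+01 -1.76596266e+01  6.33549364e-02
  5.81681519e-02 -1.61341050e-04]
position [0.25485805 0.56989532 0.23256556]
tcp_rot [[-1.23603744e-03  4.08470235e-01  9.12770803e-01]
 [-1.79079974e-03  9.12769133e-01 -4.08471912e-01]
 [-9.99997633e-01 -2.13947629e-03 -3.96728438e-04]]
force [-0.09160975  0.6701591  -0.81095485]
moment [-0.03607259 -0.0392031  -0.01786462]
opening 1.000712983965376
side [[472.02823061   0.         256.70796699]
 [  0.         472.02823061 192.80342997]
 [  0.           0.           1.        ]] -0.1813042044418092 [[ 0.86109682 -0.33611889  0.38149227  0.12937301]
 [-0.50842687 -0.56364031  0.65100823 -0.641284  ]
 [-0.00379175 -0.75454204 -0.65624076  0.86185151]
 [ 0.          0.          0.          1.        ]]
top [[416.11774302   0.         254.82054422]
 [  0.         416.11774302 198.80983882]
 [  0.           0.           1.        ]] -0.13866434601055583 [[-0.00554424 -0.99455199  0.10409423  0.43035291]
 [-0.99993502  0.00447693 -0.01048416  0.11582805]
 [ 0.00996102 -0.10414559 -0.99451218  1.39514267]
 [ 0.          0.          0.          1.        ]]
wrist [[339.19052778   0.         257.84948858]
 [  0.         339.19052778 187.94819683]
 [  0.           0.           1.        ]] -0.02963622026719466 [[ 0.40800785  0.88186194  0.23632416  0.19058877]
 [ 0.91297644 -0.39356212 -0.10762381  0.59817056]
 [-0.0019011   0.25966975 -0.96569561  0.38482005]
 [ 0.          0.          0.          1.        ]]
```

View pics/side0.png

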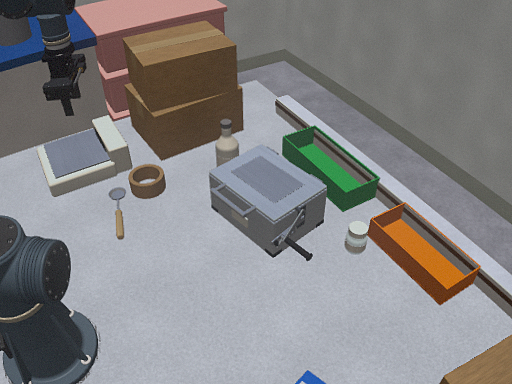

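View pics/top0.png

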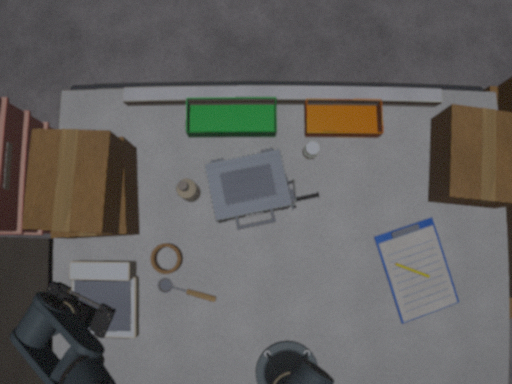

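View pics/wrist0.png

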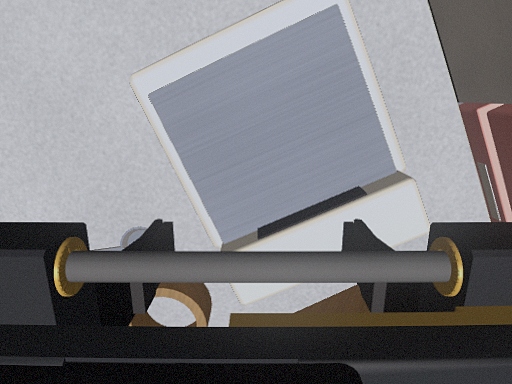

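```bash
python3 - <<'E'
import cv2
t=cv2.imread("pics/top0.png")[130:250,190:340]; cv2.imwrite("pics/top0z.png",cv2.resize(t,None,fx=5,fy=5,interpolation=cv2.INTER_CUBIC))
t=cv2.imread("pics/side0.png")[130:270,200:380]; cv2.imwrite("pics/side0z.png",cv2.resize(t,None,fx=4.2,fy=4.2,interpolation=cv2.INTER_CUBIC))
E
```

```text
(no output)
```

View pics/top0z.png

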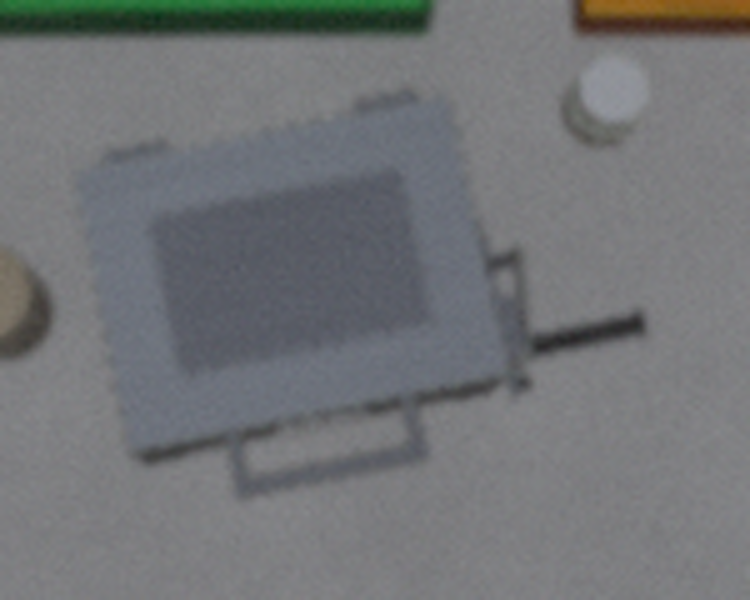

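View pics/side0z.png

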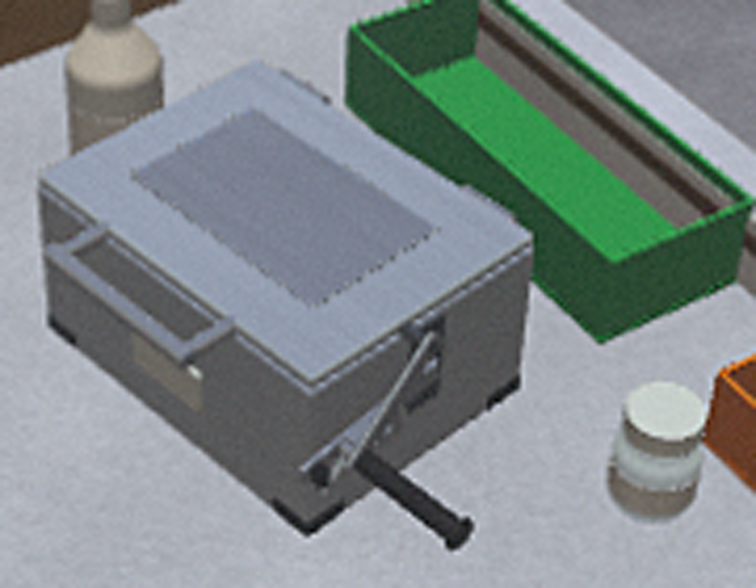

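```bash
cat > h.py <<'E'
import numpy as np, cv2
from scipy.optimize import least_squares
CAM={}
def setcam(n,c): CAM[n]=(np.array(c["intrinsics"]),c["k1"],np.array(c["pose"]))
def ray(n,px):
    K,k1,P=CAM[n]
    d=np.array([k1,0,0,0,0.])
    u=cv2.undistortPoints(np.array([[px]],float),K,d)[0,0]
    v=P[:3,:3]@np.array([u[0],u[1],1]); return P[:3,3],v/np.linalg.norm(v)
def plane(n,px,z):
    o,v=ray(n,px); return o+v*(z-o[2])/v[2]
def tri(obs):
    A=np.zeros((3,3));b=np.zeros(3);L=[]
    for n,p in obs:
        o,v=ray(n,p);M=np.eye(3)-np.outer(v,v);A+=M;b+=M@o;L.append((o,v))
    x=np.linalg.solve(A,b)
    return x,[np.linalg.norm((np.eye(3)-np.outer(v,v))@(x-o))*1e3 for o,v in L]
E
python3 - <<'E'
from h import *
from rig import bot
for n in("side","top"): setcam(n,bot.capture(n))
np.set_printoptions(precision=4,suppress=True)
T=lambda u,v:(190+(u-2)/5,130+(v-2)/5)
S=lambda u,v:(200+(u-1.6)/4.2,130+(v-1.6)/4.2)
D={"lidRL":((80,175),(258,65)),"lidRR":((450,98),(530,238)),"lidFR":((508,378),(312,385)),"lidFL":((138,452),(40,182)),
"barL":((240,491),(53,255)),"barR":((422,456),(190,353)),"pinEnd":((642,323),(460,533)),"pinNear":((537,345),(370,465))}
R={}
for k,(a,b) in D.items():
    x,e=tri([("top",T(*a)),("side",S(*b))]); R[k]=x
    print(k,x,np.round(e,1), "top@z", plane("top",T(*a),.121)[:2],"side@z", plane("side",S(*b),.121)[:2])
y=R["barL"]-R["barR"];print("bar len",np.linalg.norm(y),"yaw",np.degrees(np.arctan2(-y[0],y[1])))
for a,b in(("lidRL","lidRR"),("lidFL","lidFR"),("pinNear","pinEnd")):
    y=R[a]-R[b];print(a,np.linalg.norm(y),np.degrees(np.arctan2(-y[0],y[1])))
for a,b in(("lidFL","lidRL"),("lidFR","lidRR")):
    y=R[b]-R[a];print(a,np.linalg.norm(y),np.degrees(np.arctan2(y[1],y[0])))
print("lid c",sum(R[k] for k in list(R)[:4])/4)
E
```

```text
lidRL [0.6702 0.2552 0.1226] [1. 1.] top@z [0.6714 0.2549] side@z [0.6704 0.2574]
lidRR [0.717  0.0252 0.1237] [2. 2.] top@z [0.7194 0.024 ] side@z [0.7171 0.0282]
lidFR [ 0.5436 -0.0096  0.121 ] [0.2 0.2] top@z [ 0.5434 -0.0095] side@z [ 0.5437 -0.0097]
lidFL [0.4971 0.2187 0.1222] [1.9 1.9] top@z [0.4989 0.218 ] side@z [0.4958 0.2207]
barL [0.4737 0.156  0.121 ] [1.2 1.2] top@z [0.4748 0.1556] side@z [0.4726 0.1564]
barR [0.4971 0.0434 0.1236] [1.7 1.7] top@z [0.4957 0.044 ] side@z [0.5001 0.0451]
pinEnd [ 0.5819 -0.1012  0.0692] [1.4 1.4] top@z [ 0.5772 -0.0934] side@z [ 0.551 -0.136]
pinNear [ 0.5687 -0.0335  0.0672] [0.8 0.8] top@z [ 0.5638 -0.0278] side@z [ 0.5382 -0.0744]
bar len 0.11506293437506533 yaw 11.75389212395494
lidRL 0.2346570051634688 11.496569776340326
lidFL 0.23299030939043794 11.509052700328668
pinNear 0.06900576149362235 11.062406151157026
lidFL 0.17692519133475632 11.905823949604391
lidFR 0.17689040439214498 11.365895913039093
lid c [0.607  0.1224 0.1224]
```

```bash
python3 -m inch '{"dp":[[0,0,0],[0,0,0],[0,0,0],[0,0,0],[0,0,0],[0,0,0],[0,0,0],[0,0,0]],"yaw":[6.8,6.8,6.8,6.8,6.8,6.8,6.8,6.8]}' 70; python3 -m inch '{"dp":[[0,8,30],[0,8,30],[0,8,30],[0,8,30],[0,8,30],[0,8,30],[0,8,30],[0,8,30],[0,8,30],[0,8,30],[0,8,30],[0,8,30],[0,8,30],[0,8,30],[0,8,30],[0,8,30],[0,4,28],[0,0,0]],"yaw":[0,0,0,0,0,0,0,0,0,0,0,0,0,0,0,0,0,0]}'
```

```text
time_s: 0.92
position: [0.2552, 0.5703, 0.2334]
tcp_rot: [[-0.0, 0.981, 0.193], [-0.0, 0.193, -0.981], [-1.0, -0.0, 0.0]]
force: [-0.1, 0.0, -0.6]
opening: 0.804
time_s: 2.42
position: [0.4887, 0.0947, 0.2338]
tcp_rot: [[0.003, 0.981, 0.195], [-0.002, 0.195, -0.981], [-1.0, 0.003, 0.003]]
force: [0.0, 0.3, 0.1]
opening: 0.806
```

```bash
python3 - <<'E'
from h import *
from rig import bot
c=bot.capture("wrist");setcam("wrist",c)
cv2.imwrite("pics/w1.png",c["color"][:,:,::-1])
K,k1,P=CAM["wrist"]
# where predicted bar ends project
C=np.array([.607,.1224]);a=np.radians(11.5);ex=np.array([np.cos(a),np.sin(a)]);ey=np.array([-ex[1],ex[0]])
for y in(-.061,0,.061):
    p=np.r_[C-.125*ex+y*ey,.121]; q=np.linalg.inv(P)@np.r_[p,1]; print(y,p,cv2.projectPoints(q[:3].reshape(1,1,3),np.zeros(3),np.zeros(3),K,np.array([k1,0,0,0,0.]))[0].ravel())
print(c["pose"])
E
```

```text
-0.061 [0.49667086 0.0377036  0.121     ] [253.56220717 251.07261082]
0 [0.48450941 0.09747901 0.121     ] [252.98983677 181.70741901]
0.061 [0.47234797 0.15725442 0.121     ] [252.36105634 103.7773677 ]
[[ 0.98074476  0.18777233  0.05367746  0.4746357 ]
 [ 0.1952773  -0.94647759 -0.25699601  0.16364198]
 [ 0.00254777  0.26252948 -0.96492061  0.3857257 ]
 [ 0.          0.          0.          1.        ]]
```

View pics/w1.png

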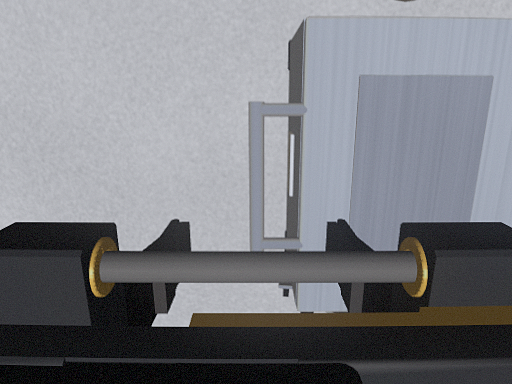

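```bash
python3 -m inch '{"dp":[[0,0,-3],[10,0,0],[15,0,0],[15,0,0],[10,0,0],[5,0,0],[0,0,0],[0,0,0],[0,0,0]],"yaw":[0,0,0,0,0,0,0,0,0]}' 27;  python3 - <<'E'
from h import *
from rig import bot
c=bot.capture("wrist")
cv2.imwrite("pics/w2.png",c["color"][:,:,::-1])
E
```

```text
time_s: 3.22
position: [0.4855, 0.1025, 0.1792]
tcp_rot: [[0.001, 0.98, 0.2], [0.0, 0.2, -0.98], [-1.0, 0.001, 0.0]]
force: [1.0, 0.8, 0.3]
opening: 0.318
```

View pics/w2.png

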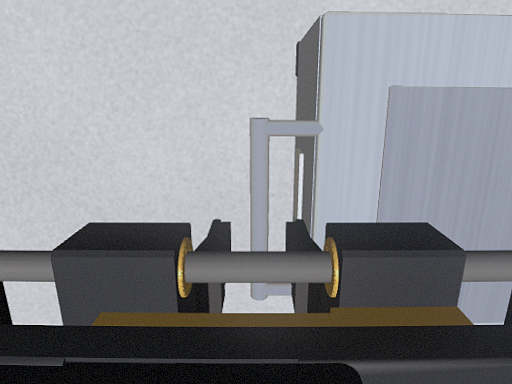

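```bash
python3 -m inch '{"dp":[[10,0,1],[15,0,1],[15,0,1],[12,0,0],[8,0,0],[5,0,0],[1,0,0],[0,0,0]],"yaw":[0,0,0,0,0,0,0,0]}' 27; python3 -m inch '{"dp":[[0,0,0],[0,0,0],[0,0,0],[0,0,0],[0,0,0],[0,0,0]],"yaw":[0,0,0,0,0,0]}' 0
```

```text
time_s: 3.93
position: [0.4861, 0.0989, 0.1127]
tcp_rot: [[0.0, 0.98, 0.199], [-0.0, 0.199, -0.98], [-1.0, 0.0, 0.0]]
force: [1.3, 0.7, 0.3]
opening: 0.312
time_s: 4.43
position: [0.4871, 0.0991, 0.1131]
tcp_rot: [[0.003, 0.98, 0.199], [0.0, 0.199, -0.98], [-1.0, 0.003, 0.0]]
force: [2.1, 1.2, 1.9]
opening: 0.129
```

```bash
python3 - <<'E'
import numpy as np
def seg(a,b,n):
    t=np.linspace(a,b,n+1); x=-np.diff(215*np.sin(t)); y=-np.diff(215*np.cos(t))
    print(a,b,[[round(u,1),round(v,1),0] for u,v in zip(x,y)])
seg(0,.2,5);seg(.2,1.1,18);seg(1.1,1.2,5);seg(1.2,1.48,14)
E
```

```text
0 0.2 [[np.float64(-8.6), np.float64(0.2), 0], [np.float64(-8.6), np.float64(0.5), 0], [np.float64(-8.6), np.float64(0.9), 0], [np.float64(-8.5), np.float64(1.2), 0], [np.float64(-8.5), np.float64(1.5), 0]]
0.2 1.1 [[np.float64(-10.5), np.float64(2.4), 0], [np.float64(-10.3), np.float64(2.9), 0], [np.float64(-10.2), np.float64(3.4), 0], [np.float64(-10.0), np.float64(3.9), 0], [np.float64(-9.8), np.float64(4.4), 0], [np.float64(-9.6), np.float64(4.9), 0], [np.float64(-9.3), np.float64(5.4), 0], [np.float64(-9.0), np.float64(5.8), 0], [np.float64(-8.7), np.float64(6.3), 0], [np.float64(-8.4), np.float64(6.7), 0], [np.float64(-8.0), np.float64(7.1), 0], [np.float64(-7.7), np.float64(7.5), 0], [np.float64(-7.3), np.float64(7.9), 0], [np.float64(-6.9), np.float64(8.3), 0], [np.float64(-6.5), np.float64(8.6), 0], [np.float64(-6.0), np.float64(8.9), 0], [np.float64(-5.6), np.float64(9.2), 0], [np.float64(-5.1), np.float64(9.5), 0]]
1.1 1.2 [[np.float64(-1.9), np.float64(3.9), 0], [np.float64(-1.8), np.float64(3.9), 0], [np.float64(-1.8), np.float64(3.9), 0], [np.float64(-1.7), np.float64(4.0), 0], [np.float64(-1.6), np.float64(4.0), 0]]
1.2 1.48 [[np.float64(-1.5), np.float64(4.0), 0], [np.float64(-1.4), np.float64(4.1), 0], [np.float64(-1.4), np.float64(4.1), 0], [np.float64(-1.3), np.float64(4.1), 0], [np.float64(-1.2), np.float64(4.1), 0], [np.float64(-1.1), np.float64(4.2), 0], [np.float64(-1.0), np.float64(4.2), 0], [np.float64(-0.9), np.float64(4.2), 0], [np.float64(-0.9), np.float64(4.2), 0], [np.float64(-0.8), np.float64(4.2), 0], [np.float64(-0.7), np.float64(4.2), 0], [np.float64(-0.6), np.float64(4.3), 0], [np.float64(-0.5), np.float64(4.3), 0], [np.float64(-0.4), np.float64(4.3), 0]]
```

```bash
python3 -m inch '{"dp":[[-8.6,0.2,0],[-8.6,0.5,0],[-8.6,0.9,0],[-8.5,1.2,0],[-8.5,1.5,0],[0,0,0],[0,0,0]],"yaw":[0,0,0,0,0,0,0]}'
```

```text
time_s: 5.02
position: [0.491, 0.0998, 0.1555]
tcp_rot: [[0.003, 0.98, 0.199], [0.0, 0.199, -0.98], [-1.0, 0.003, 0.0]]
force: [4.2, 1.1, -5.6]
opening: 0.123
```

```bash
python3 -m inch '{"dp":[[-10.5,2.4,0],[-10.3,2.9,0],[-10.2,3.4,0],[-10,3.9,0],[-9.8,4.4,0],[-9.6,4.9,0],[-9.3,5.4,0],[-9,5.8,0],[-8.7,6.3,0],[-8.4,6.7,0],[0,0,0]],"yaw":[0,0,0,0,0,0,0,0,0,0,0]}'; python3 -m inch '{"dp":[[-8,7.1,0],[-7.7,7.5,0],[-7.3,7.9,0],[-6.9,8.3,0],[-6.5,8.6,0],[-6,8.9,0],[-5.6,9.2,0],[-5.1,9.5,0],[0,0,0],[0,0,0],[0,0,0]],"yaw":[0,0,0,0,0,0,0,0,0,0,0]}';  python3 - <<'E'
from h import *
from rig import bot
c=bot.capture("side")
cv2.imwrite("pics/s3.png",cv2.resize(c["color"][90:290,180:400,::-1],None,fx=3,fy=3))
print(bot.read_state()["force"])
E
```

```text
time_s: 5.93
position: [0.5328, 0.1083, 0.2506]
tcp_rot: [[-0.007, 0.98, 0.2], [-0.002, 0.2, -0.98], [-1.0, -0.007, 0.0]]
force: [-1.9, -1.2, -2.7]
opening: 0.126
time_s: 6.85
position: [0.597, 0.1213, 0.3059]
tcp_rot: [[-0.007, 0.98, 0.2], [-0.003, 0.2, -0.98], [-1.0, -0.008, 0.001]]
force: [-9.9, -3.9, 13.4]
opening: 0.124
[-9.59445861 -2.57473208 13.92904282]
```

View pics/s3.png

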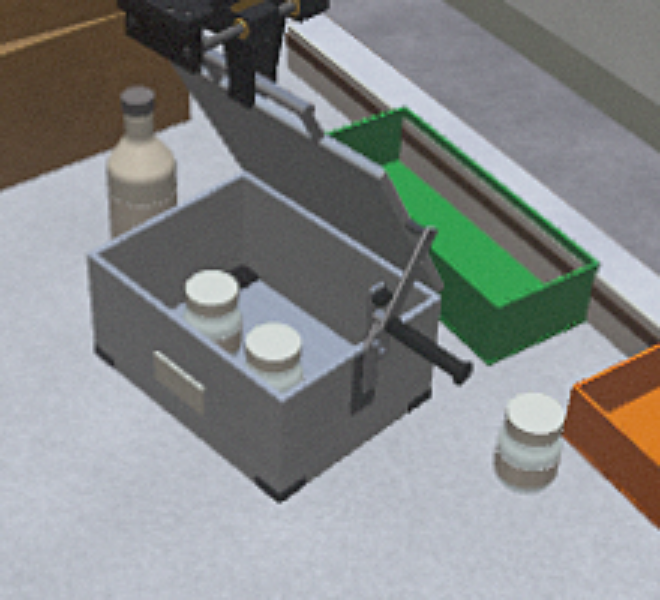

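```bash
python3 -m inch '{"dp":[[-0.7,0,0],[-0.7,0,0],[-0.6,0,0],[0,0,0],[0,0,0]],"yaw":[0,0,0,0,0]}'
```

```text
time_s: 7.32
position: [0.5975, 0.1214, 0.3063]
tcp_rot: [[-0.007, 0.98, 0.2], [-0.002, 0.199, -0.98], [-1.0, -0.007, 0.001]]
force: [-5.8, -2.2, 7.0]
opening: 0.123
```

```bash
cat > f.py <<'E'
from rig import bot
import numpy as np
s=bot.read_state();p=s["position"];a=np.radians(11.5)
hx=(p[0]-.4871)*np.cos(a)+(p[1]-.0991)*np.sin(a)
th=np.arccos((.215-hx)/.215)
F=s["force"];fx=F[0]*np.cos(a)+F[1]*np.sin(a)
print("th %.3f"%th,"z-bar %.1f"%((p[2]-.0-.121-.215*np.sin(th))*1e3),"Ftan %.1f Frad %.1f"%(fx*np.sin(th)+F[2]*np.cos(th),-fx*np.cos(th)+F[2]*np.sin(th)),"t",s["time_s"])
E
python3 f.py; python3 -m inch '{"dp":[[-2.4,3.9,0],[-2.3,3.9,0],[-1.8,3.9,0],[-1.7,4,0],[-1.6,4,0],[0,0,0],[0,0,0]],"yaw":[0,0,0,0,0,0,0]}'; python3 f.py;python3 -m inch '{"dp":[[-1.5,4,0],[0,0,0],[0,0,0]],"yaw":[0,0,0]}'; python3 f.py
```

```text
th 1.075 z-bar -3.8 Ftan -2.1 Frad 9.1 t 7.3167
time_s: 7.9
position: [0.6177, 0.1253, 0.316]
tcp_rot: [[-0.005, 0.98, 0.199], [-0.002, 0.199, -0.98], [-1.0, -0.006, 0.001]]
force: [-3.5, -2.2, 5.3]
opening: 0.125
th 1.180 z-bar -3.9 Ftan -1.5 Frad 6.4 t 7.9
time_s: 8.15
position: [0.6217, 0.1262, 0.3175]
tcp_rot: [[-0.005, 0.98, 0.199], [-0.002, 0.199, -0.98], [-1.0, -0.005, 0.001]]
force: [-3.6, -0.9, 5.2]
opening: 0.125
th 1.201 z-bar -3.9 Ftan -1.6 Frad 6.2 t 8.15
```

```bash
python3 -m inch '{"dp":[[-1.4,4.1,0],[0,0,0],[0,0,0]],"yaw":[0,0,0]}' >/dev/null; python3 f.py; python3 -m inch '{"dp":[[-1.4,4.1,0],[0,0,0],[0,0,0]],"yaw":[0,0,0]}' >/dev/null; python3 f.py; python3 -m inch '{"dp":[[-1.3,4.1,0],[0,0,0],[0,0,0]],"yaw":[0,0,0]}' >/dev/null; python3 f.py
```

```text
th 1.224 z-bar -4.1 Ftan -1.6 Frad 5.6 t 8.4
th 1.246 z-bar -4.2 Ftan -1.5 Frad 5.4 t 8.65
th 1.267 z-bar -4.3 Ftan -2.1 Frad 6.6 t 8.9
```

```bash
python3 - <<'E'
import numpy as np
# geometry: stop angle for h, both knee heights & lid-shut knee
for h in range(74,90,2):
    f=lambda t:np.hypot(90-110*np.cos(t),121-h+110*np.sin(t))
    t=np.linspace(0.8,1.6,8001);d=f(t)
    print(h,"stop",t[np.argmin(abs(d-160))],"locked",t[np.argmin(abs(d-146))])
E
```

```text
74 stop 1.2329 locked 1.0406
76 stop 1.2602 locked 1.0661
78 stop 1.2876 locked 1.0917000000000001
80 stop 1.3151000000000002 locked 1.1174
82 stop 1.3426 locked 1.1431
84 stop 1.3702 locked 1.1689
86 stop 1.3977 locked 1.1948
88 stop 1.4252 locked 1.2206000000000001
```

```bash
python3 -m inch '{"dp":[[-1.2,4.1,0],[0,0,0],[0,0,0]],"yaw":[0,0,0]}' >/dev/null; python3 f.py; python3 -m inch '{"dp":[[-1.1,4.2,0],[0,0,0],[0,0,0]],"yaw":[0,0,0]}' >/dev/null; python3 f.py; python3 -m inch '{"dp":[[-1,4.2,0],[0,0,0],[0,0,0]],"yaw":[0,0,0]}' >/dev/null; python3 f.py
```

```text
th 1.289 z-bar -4.5 Ftan -2.0 Frad 5.3 t 9.15
th 1.310 z-bar -4.6 Ftan -1.4 Frad 5.6 t 9.4
th 1.319 z-bar -4.6 Ftan -6.0 Frad 7.3 t 9.65
```

```bash
python3 -m inch '{"dp":[[-0.4,2,0],[0,0,0],[0,0,0],[0,0,0]],"yaw":[0,0,0,0]}' >/dev/null; python3 f.py; python3 -m inch '{"dp":[[-0.2,1,0],[0,0,0],[0,0,0],[0,0,0]],"yaw":[0,0,0,0]}' >/dev/null; python3 f.py
```

```text
th 1.323 z-bar -4.6 Ftan -8.4 Frad 9.3 t 9.9833
th 1.324 z-bar -4.6 Ftan -9.5 Frad 9.4 t 10.3167
```

```bash
python3 -m inch '{"dp":[[0.7,-3,0],[0.8,-3,0],[1.1,-4.2,0],[1.2,-4.2,0],[1.3,-4.1,0],[1.4,-4.1,0],[0,0,0],[0,0,0]],"yaw":[0,0,0,0,0,0,0,0]}' >/dev/null; python3 f.py; python3 -m inch '{"dp":[[1.4,-4,0],[1.5,-4,0],[1.5,-4,0],[0,0,0],[0,0,0]],"yaw":[0,0,0,0,0]}' >/dev/null; python3 f.py
```

```text
th 1.239 z-bar -4.6 Ftan -0.5 Frad 6.7 t 10.9833
th 1.178 z-bar -4.9 Ftan -1.1 Frad 5.6 t 11.4
```

```bash
python3 -m inch '{"dp":[[1.6,-4,0],[0,0,0],[0,0,0]],"yaw":[0,0,0]}' >/dev/null; python3 f.py; python3 -m inch '{"dp":[[1.7,-4,0],[0,0,0],[0,0,0]],"yaw":[0,0,0]}' >/dev/null; python3 f.py;  python3 -m inch '{"dp":[[1,-2,0],[0,0,0],[0,0,0]],"yaw":[0,0,0]}' >/dev/null; python3 f.py;python3 - <<'E'
from h import *
from rig import bot
c=bot.capture("side")
cv2.imwrite("pics/s4.png",cv2.resize(c["color"][130:270,240:380,::-1],None,fx=4,fy=4))
E
```

```text
th 1.159 z-bar -5.0 Ftan -1.0 Frad 5.4 t 11.65
th 1.138 z-bar -5.1 Ftan -1.7 Frad 4.4 t 11.9
th 1.128 z-bar -5.2 Ftan -0.7 Frad 4.4 t 12.15
```

View pics/s4.png

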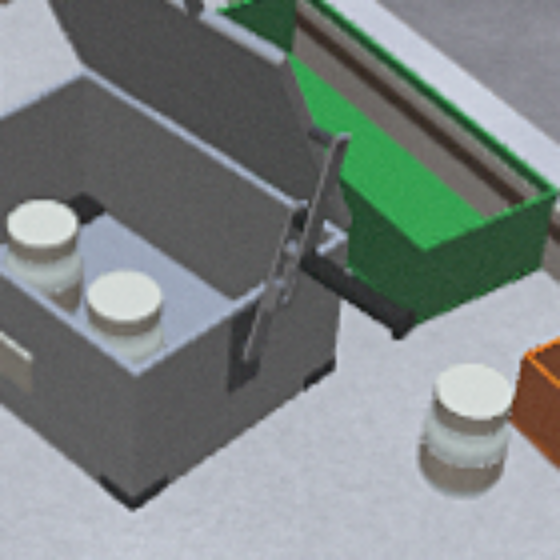

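```bash
python3 -m inch '{"dp":[[0.9,-2,0],[0,0,0],[0,0,0]],"yaw":[0,0,0]}' >/dev/null; python3 f.py; python3 -m inch '{"dp":[[0.9,-2,0],[0,0,0],[0,0,0]],"yaw":[0,0,0]}' >/dev/null; python3 f.py;  python3 -m inch '{"dp":[[0.9,-2,0],[0,0,0],[0,0,0]],"yaw":[0,0,0]}' >/dev/null; python3 f.py
```

```text
th 1.118 z-bar -5.2 Ftan -0.8 Frad 2.1 t 12.45
th 1.108 z-bar -5.2 Ftan -1.5 Frad -0.1 t 12.7
th 1.102 z-bar -5.1 Ftan 1.7 Frad -1.2 t 12.95
```

```bash
python3 -m inch '{"dp":[[0,0,0],[0,0,0],[0,0,0],[0,0,0],[0,0,0],[0,0,0]],"yaw":[0,0,0,0,0,0]}' 40; python3 -m inch '{"dp":[[-8,0,0],[-15,0,0],[-20,0,0],[-20,0,0],[-20,0,0],[0,0,0],[0,0,0],[0,0,0],[0,0,0],[0,0,0],[0,0,0]],"yaw":[0,0,0,0,0,0,0,0,0,0,0]}'; python3 - <<'E'
from h import *
from rig import bot
c=bot.capture("side")
cv2.imwrite("pics/s5.png",cv2.resize(c["color"][90:290,180:400,::-1],None,fx=3,fy=3))
c=bot.capture("top")
cv2.imwrite("pics/t5.png",cv2.resize(c["color"][100:250,190:340,::-1],None,fx=4,fy=4))
E
```

```text
time_s: 13.45
position: [0.6014, 0.123, 0.3075]
tcp_rot: [[-0.001, 0.98, 0.2], [0.001, 0.2, -0.98], [-1.0, -0.001, -0.001]]
force: [-0.2, -0.1, 0.1]
opening: 0.436
time_s: 14.37
position: [0.6013, 0.1225, 0.3894]
tcp_rot: [[-0.002, 0.98, 0.199], [-0.0, 0.199, -0.98], [-1.0, -0.002, -0.0]]
force: [-0.2, 0.6, -0.2]
opening: 0.461
```

View pics/s5.png

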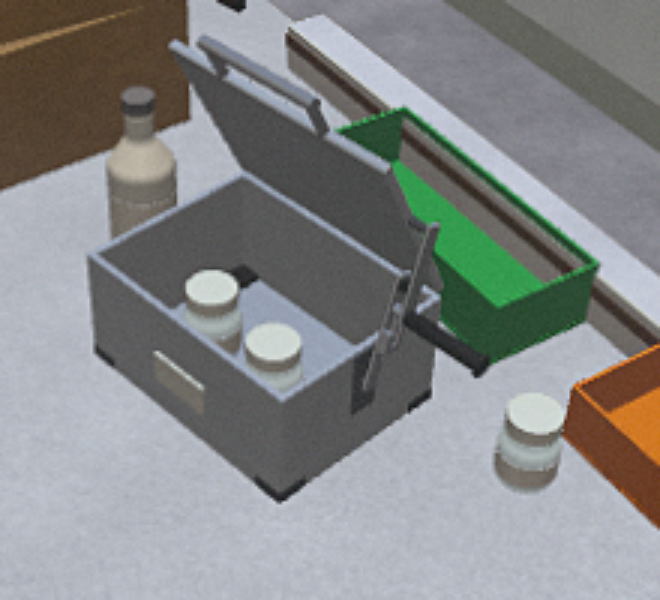

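View pics/t5.png

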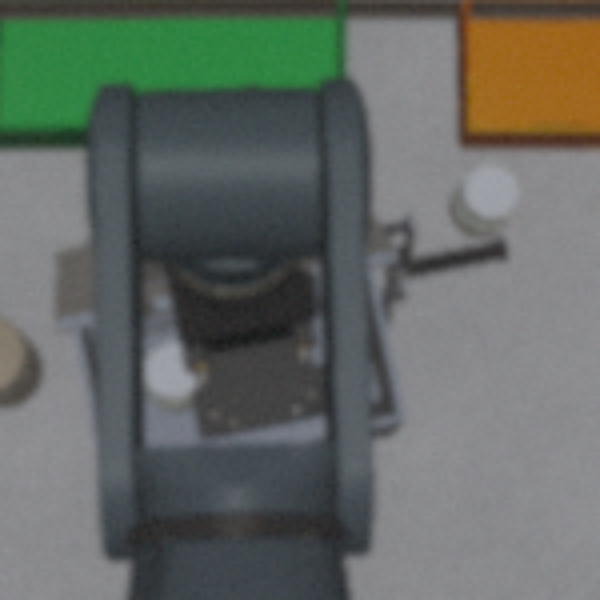

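```bash
python3 - <<'E'
from h import *
from rig import bot
for n in("side","top"): setcam(n,bot.capture(n))
np.set_printoptions(precision=4,suppress=True)
T=lambda u,v:(190+(u-1.5)/4,100+(v-1.5)/4)
S=lambda u,v:(180+(u-1)/3,90+(v-1)/3)
C=np.array([.607,.1224]);a=np.radians(11.5);ex=np.array([np.cos(a),np.sin(a)]);ey=np.array([-ex[1],ex[0]])
for k,t,s in(("end",(502,250),(484,366)),("near",(412,267),(411,316))):
    x,e=tri([("top",T(*t)),("side",S(*s))]);d=x[:2]-C
    print(k,x,np.round(e,1),"chest",d@ex,d@ey)
g=C+ex*.0205+ey*-.182; print("expected grip",g)
p=bot.read_state()["position"][:2]; d=g-p
print("tool y,z move",d@ex,-d@ey)
E
```

```text
end [ 0.6731 -0.0826  0.1468] [0. 0.] chest 0.023934257227235373 -0.2140728893912242
near [ 0.6584 -0.0123  0.1499] [1.1 1.1] chest 0.023528415428332772 -0.14227606688110989
expected grip [ 0.6634 -0.0519]
tool y,z move 0.02568507886914498 0.18316792456980058
```

```bash
python3 -m inch '{"dp":[[0,2,15],[0,2,18],[0,2,18],[0,3,18],[0,3,18],[0,3,18],[0,3,18],[0,3,18],[0,3,18],[0,3,18],[0,0,6],[0,0,0],[0,0,0]],"yaw":[0,0,0,0,0,0,0,0,0,0,0,0,0]}' 50; python3 -m inch '{"dp":[[20,0,0],[25,0,0],[25,0,0],[25,0,0],[25,0,0],[20,0,0],[10,0,0],[0,0,0],[0,0,0],[0,0,0]],"yaw":[0,0,0,0,0,0,0,0,0,0]}'; python3 - <<'E'
from h import *
from rig import bot
c=bot.capture("wrist")
cv2.imwrite("pics/w6.png",c["color"][:,:,::-1])
E
```

```text
time_s: 15.65
position: [0.6646, -0.0515, 0.3904]
tcp_rot: [[-0.001, 0.98, 0.199], [0.001, 0.199, -0.98], [-1.0, -0.0, -0.001]]
force: [-0.8, 0.7, 0.3]
opening: 0.574
time_s: 16.48
position: [0.6658, -0.0512, 0.2425]
tcp_rot: [[0.003, 0.98, 0.2], [-0.001, 0.2, -0.98], [-1.0, 0.003, 0.001]]
force: [0.4, -0.8, 0.2]
opening: 0.576
```

View pics/w6.png

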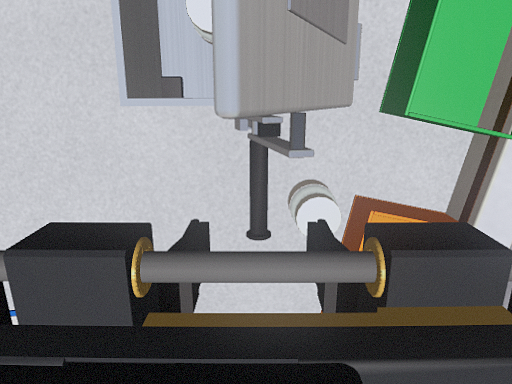

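```bash
python3 -m inch '{"dp":[[15,0,0],[20,0,0],[20,0,0],[20,0,0],[15,0,0],[8,0,0],[3,0,0],[0,0,0],[0,0,0]],"yaw":[0,0,0,0,0,0,0,0,0]}'; python3 - <<'E'
from h import *
from rig import bot
c=bot.capture("wrist")
cv2.imwrite("pics/w7.png",c["color"][:,:,::-1])
c=bot.capture("side")
cv2.imwrite("pics/s7.png",cv2.resize(c["color"][90:290,220:400,::-1],None,fx=3,fy=3))
E
```

```text
time_s: 17.28
position: [0.6657, -0.0517, 0.141]
tcp_rot: [[0.003, 0.98, 0.199], [-0.001, 0.199, -0.98], [-1.0, 0.002, 0.001]]
force: [-0.2, 0.1, 0.1]
opening: 0.571
```

View pics/w7.png

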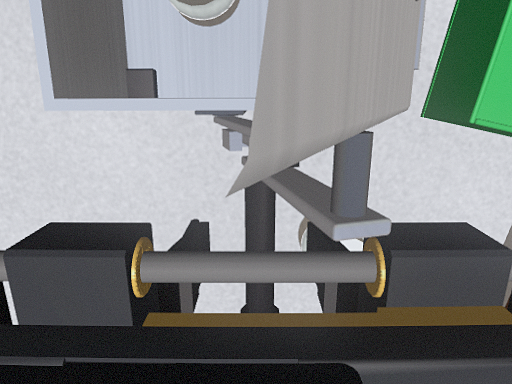

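View pics/s7.png

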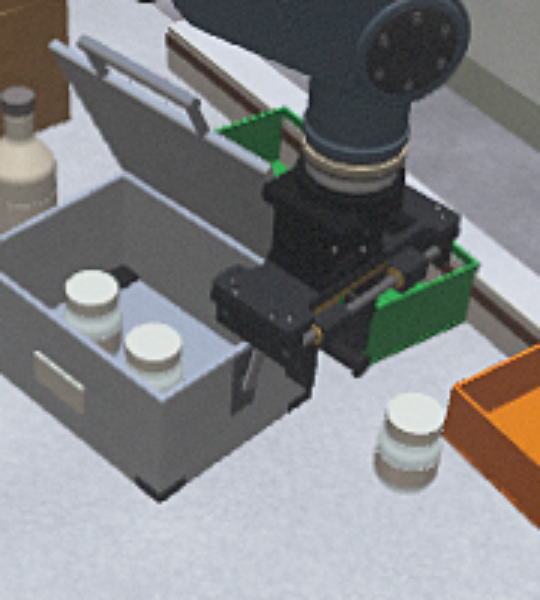

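```bash
python3 -m inch '{"dp":[[0,0,3],[0,0,2],[0,0,0],[0,0,0]],"yaw":[0,0,0,0]}' ; python3 -m inch '{"dp":[[0,0,0],[0,0,0],[0,0,0],[0,0,0],[0,0,0],[0,0,0],[0,0,0]],"yaw":[0,0,0,0,0,0,0]}' 0; python3 - <<'E'
import numpy as np
from scipy.optimize import brentq
# plan: knee K path; lid angle from knee
h=80.5
def lid(K):
    f=lambda t:np.hypot(90-110*np.cos(t)-K[0],121+110*np.sin(t)-K[1])-73
    ts=np.linspace(-.1,1.5,1601);v=[f(t) for t in ts]
    r=[brentq(f,ts[i],ts[i+1]) for i in range(1600) if v[i]*v[i+1]<0]
    return r
th=brentq(lambda t:np.hypot(90-110*np.cos(t),121-h+110*np.sin(t))-146,.8,1.4)
P=np.array([90-110*np.cos(th),121+110*np.sin(th)-h]);phi=np.arctan2(P[1],P[0]);print("locked th",th,"phi",np.degrees(phi),"K",73*np.cos(phi),h+73*np.sin(phi))
for r in(73,80,85,86.5):
    print(r)
    for d in np.arange(75,210,7.5):
        K=np.array([r*np.cos(np.radians(d)),h+r*np.sin(np.radians(d))]);print("  %.1f K %s"%(d,np.round(K,1)),np.round(lid(K),3),end=";")
    print()
E
```

```text
time_s: 17.72
position: [0.6658, -0.0567, 0.1399]
tcp_rot: [[0.001, 0.98, 0.199], [-0.0, 0.199, -0.98], [-1.0, 0.0, 0.0]]
force: [-0.1, 0.7, 0.1]
opening: 0.575
time_s: 18.3
position: [0.6663, -0.0562, 0.1398]
tcp_rot: [[0.002, 0.98, 0.199], [0.0, 0.199, -0.98], [-1.0, 0.002, 0.0]]
force: [0.7, -0.2, 0.3]
opening: 0.148
locked th 1.1237948595784009 phi 73.09651867764163 K 21.22550405855421 150.34610209210172
73
  75.0 K [ 18.9 151. ] [1.123];  82.5 K [  9.5 152.9] [1.101];  90.0 K [  0.  153.5] [1.059];  97.5 K [ -9.5 152.9] [1.003];  105.0 K [-18.9 151. ] [0.936];  112.5 K [-27.9 147.9] [0.861];  120.0 K [-36.5 143.7] [0.781];  127.5 K [-44.4 138.4] [0.696];  135.0 K [-51.6 132.1] [0.609];  142.5 K [-57.9 124.9] [0.52];  150.0 K [-63.2 117. ] [0.431];  157.5 K [-67.4 108.4] [0.341];  165.0 K [-70.5  99.4] [0.253];  172.5 K [-72.4  90. ] [0.167];  180.0 K [-73.   80.5] [0.084];  187.5 K [-72.4  71. ] [0.007];  195.0 K [-70.5  61.6] [-0.063];  202.5 K [-67.4  52.6] [];
80
  75.0 K [ 20.7 157.8] [1.212];  82.5 K [ 10.4 159.8] [1.177];  90.0 K [  0.  160.5] [1.121];  97.5 K [-10.4 159.8
[... 863 characters left out ...]
172.5 K [-84.3  91.6] [0.045];  180.0 K [-85.   80.5] [-0.071];  187.5 K [-84.3  69.4] [];  195.0 K [-82.1  58.5] [];  202.5 K [-78.5  48. ] [];
86.5
  75.0 K [ 22.4 164.1] [1.292];  82.5 K [ 11.3 166.3] [1.242];  90.0 K [  0. 167.] [1.174];  97.5 K [-11.3 166.3] [1.094];  105.0 K [-22.4 164.1] [1.005];  112.5 K [-33.1 160.4] [0.909];  120.0 K [-43.2 155.4] [0.809];  127.5 K [-52.7 149.1] [0.705];  135.0 K [-61.2 141.7] [0.598];  142.5 K [-68.6 133.2] [0.488];  150.0 K [-74.9 123.8] [0.376];  157.5 K [-79.9 113.6] [0.261];  165.0 K [-83.6 102.9] [0.143];  172.5 K [-85.8  91.8] [0.022];  180.0 K [-86.5  80.5] [];  187.5 K [-85.8  69.2] [];  195.0 K [-83.6  58.1] [];  202.5 K [-79.9  47.4] [];
```

```bash
cat > g.py <<'E'
from rig import bot
import numpy as np
s=bot.read_state();p=s["position"];a=np.radians(11.5);h=80.5
X=21.2+1e3*((p[0]-.6663)*np.cos(a)+(p[1]+.0562)*np.sin(a));Z=150.3+1e3*(p[2]-.1398)
r=np.hypot(X,Z-h);ph=np.arctan2(Z-h,X)
F=s["force"];fx=F[0]*np.cos(a)+F[1]*np.sin(a)
print("K %.1f %.1f r %.1f phi %.1f"%(X,Z,r,np.degrees(ph)),"Fx %.1f Fz %.1f Fr %.1f Ft(front+) %.1f"%(fx,F[2],fx*np.cos(ph)+F[2]*np.sin(ph),-fx*np.sin(ph)+F[2]*np.cos(ph)),"t %.2f op %.3f"%(s["time_s"],s["opening"]))
E
python3 g.py;python3 -m inch '{"dp":[[-1.5,0.4,0],[-1.5,0.5,0],[0,0,0],[0,0,0]],"yaw":[0,0,0,0]}'>/dev/null;python3 g.py;python3 -m inch '{"dp":[[-1.5,0.4,0],[-1.5,0.5,0],[0,0,0],[0,0,0]],"yaw":[0,0,0,0]}'>/dev/null;python3 g.py;python3 -m inch '{"dp":[[-1.5,0.4,0],[-1.5,0.5,0],[0,0,0],[0,0,0]],"yaw":[0,0,0,0]}'>/dev/null;python3 g.py
```

```text
K 21.2 150.3 r 73.0 phi 73.1 Fx 0.7 Fz 0.3 Fr 0.5 Ft(front+) -0.6 t 18.30 op 0.148
K 20.7 151.4 r 73.8 phi 73.7 Fx 2.3 Fz -13.6 Fr -12.4 Ft(front+) -6.0 t 18.63 op 0.147
K 22.7 154.0 r 76.9 phi 72.9 Fx 6.8 Fz -18.8 Fr -16.0 Ft(front+) -12.0 t 18.97 op 0.147
K 23.6 155.5 r 78.7 phi 72.5 Fx 8.1 Fz -25.2 Fr -21.6 Ft(front+) -15.3 t 19.30 op 0.148
```

```bash
python3 - <<'E'
from h import *
from rig import bot
s=bot.read_state();print(s["force"],s["moment"],s["tcp_rot"])
c=bot.capture("side")
cv2.imwrite("pics/s8.png",cv2.resize(c["color"][90:240,230:380,::-1],None,fx=4,fy=4))
c=bot.capture("wrist")
cv2.imwrite("pics/w8.png",c["color"][:,:,::-1])
E
```

```text
[  8.64062404  -1.78996211 -25.18506785] [-0.3714283  -1.16705181 -0.04431851] [[-4.62725180e-04  9.80060876e-01  1.98696919e-01]
 [ 8.21387785e-04  1.98697246e-01 -9.80060575e-01]
 [-9.99999556e-01 -2.90291484e-04 -8.96952251e-04]]
```

View pics/s8.png

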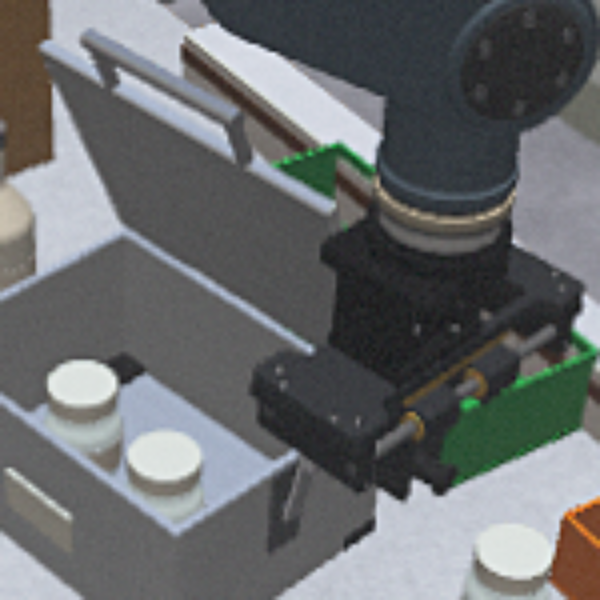

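View pics/w8.png

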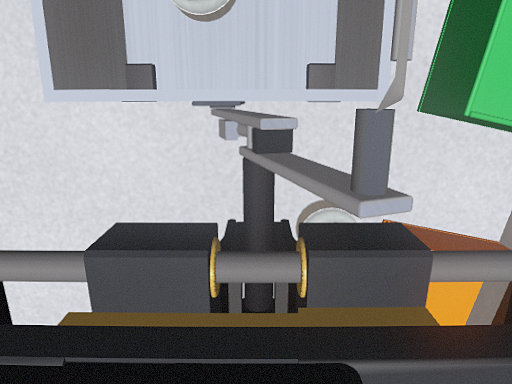

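```bash
python3 -m inch '{"dp":[[1,1.2,0],[1.3,1.1,0],[1.3,1.1,0],[0,0,0],[0,0,0]],"yaw":[0,0,0,0,0]}'>/dev/null;python3 g.py
```

```text
K 26.4 156.2 r 80.2 phi 70.8 Fx 0.4 Fz -8.4 Fr -7.9 Ft(front+) -3.1 t 19.82 op 0.153
```

```bash
python3 -m inch '{"dp":[[-0.7,1,0],[-0.8,1.1,0],[0,0,0],[0,0,0]],"yaw":[0,0,0,0]}'>/dev/null;python3 g.py;python3 -m inch '{"dp":[[-0.7,1,0],[-0.8,1.1,0],[0,0,0],[0,0,0]],"yaw":[0,0,0,0]}'>/dev/null;python3 g.py
```

```text
K 29.1 157.5 r 82.3 phi 69.3 Fx 1.2 Fz -7.1 Fr -6.2 Ft(front+) -3.7 t 20.15 op 0.149
K 31.1 158.6 r 84.0 phi 68.3 Fx 0.6 Fz -8.5 Fr -7.7 Ft(front+) -3.7 t 20.48 op 0.148
```

```bash
python3 -m inch '{"dp":[[-0.7,0.9,0],[-0.7,0.8,0],[0,0,0],[0,0,0]],"yaw":[0,0,0,0]}'>/dev/null;python3 g.py;python3 -m inch '{"dp":[[-0.7,0.4,0],[0,0,0],[0,0,0]],"yaw":[0,0,0]}'>/dev/null;python3 g.py
```

```text
K 32.7 160.0 r 85.9 phi 67.6 Fx 0.9 Fz -9.0 Fr -8.0 Ft(front+) -4.2 t 20.82 op 0.148
K 33.0 160.7 r 86.8 phi 67.6 Fx 0.2 Fz -8.5 Fr -7.8 Ft(front+) -3.4 t 21.07 op 0.149
```

```bash
python3 -m inch '{"dp":[[-0.6,0.3,0],[0,0,0],[0,0,0]],"yaw":[0,0,0]}'>/dev/null;python3 g.py;python3 -m inch '{"dp":[[-0.8,-2,0],[-0.8,-2,0],[0,0,0],[0,0,0]],"yaw":[0,0,0,0]}'>/dev/null;python3 g.py
```

```text
K 33.3 161.4 r 87.5 phi 67.6 Fx 0.9 Fz -8.4 Fr -7.4 Ft(front+) -4.0 t 21.32 op 0.145
K 29.1 163.2 r 87.7 phi 70.6 Fx 0.5 Fz -6.9 Fr -6.3 Ft(front+) -2.8 t 21.65 op 0.150
```

```bash
python3 - <<'E'
import numpy as np
ph=[70.6,75,82.5,90,97.5,105,112.5,120,127.5,135,142.5,150,157.5,165,172.5,180,187]
r=[87.5,87,86,85,84,83,82,81,80.5,80,80,80,79.5,78.5,77,75.5,73.5]
K=np.array([(b*np.cos(np.radians(a)),80.5+b*np.sin(np.radians(a))) for a,b in zip(ph,r)])
for i in range(len(ph)-1):
    d=(K[i+1]-K[i])/3
    print(ph[i],ph[i+1],"[%.1f,%.1f,0]"%(-d[1],d[0]),K[i+1].round(1))
E
```

```text
70.6 75 [-0.5,-2.2,0] [ 22.5 164.5]
75 82.5 [-0.4,-3.8,0] [ 11.2 165.8]
82.5 90 [0.1,-3.7,0] [  0.  165.5]
90 97.5 [0.6,-3.7,0] [-11.  163.8]
97.5 105 [1.0,-3.5,0] [-21.5 160.7]
105 112.5 [1.5,-3.3,0] [-31.4 156.3]
112.5 120 [1.9,-3.0,0] [-40.5 150.6]
120 127.5 [2.1,-2.8,0] [-49.  144.4]
127.5 135 [2.4,-2.5,0] [-56.6 137.1]
135 142.5 [2.6,-2.3,0] [-63.5 129.2]
142.5 150 [2.9,-1.9,0] [-69.3 120.5]
150 157.5 [3.2,-1.4,0] [-73.4 110.9]
157.5 165 [3.4,-0.8,0] [-75.8 100.8]
165 172.5 [3.4,-0.2,0] [-76.3  90.6]
172.5 180 [3.4,0.3,0] [-75.5  80.5]
180 187 [3.0,0.8,0] [-73.   71.5]
```

```bash
python3 -m inch '{"dp":[[-0.5,-2.2,0],[-0.5,-2.2,0],[-0.5,-2.2,0],[-0.4,-3.8,0],[-0.4,-3.8,0],[-0.4,-3.8,0],[0,0,0]],"yaw":[0,0,0,0,0,0,0]}'>/dev/null;python3 g.py;python3 -m inch '{"dp":[[0.1,-3.7,0],[0.1,-3.7,0],[0.1,-3.7,0],[0.6,-3.7,0],[0.6,-3.7,0],[0.6,-3.7,0],[0,0,0],[0,0,0]],"yaw":[0,0,0,0,0,0,0,0]}'>/dev/null;python3 g.py; python3 - <<'E'
from h import *
from rig import bot
c=bot.capture("side")
cv2.imwrite("pics/s9.png",cv2.resize(c["color"][90:240,230:380,::-1],None,fx=4,fy=4))
c=bot.capture("wrist")
cv2.imwrite("pics/w9.png",c["color"][:,:,::-1])
E
```

```text
K 10.0 165.7 r 85.8 phi 83.3 Fx -0.1 Fz -6.2 Fr -6.2 Ft(front+) -0.6 t 22.23 op 0.152
K -11.8 163.2 r 83.6 phi 98.1 Fx -1.0 Fz -6.6 Fr -6.4 Ft(front+) 1.9 t 22.90 op 0.151
```

View pics/s9.png

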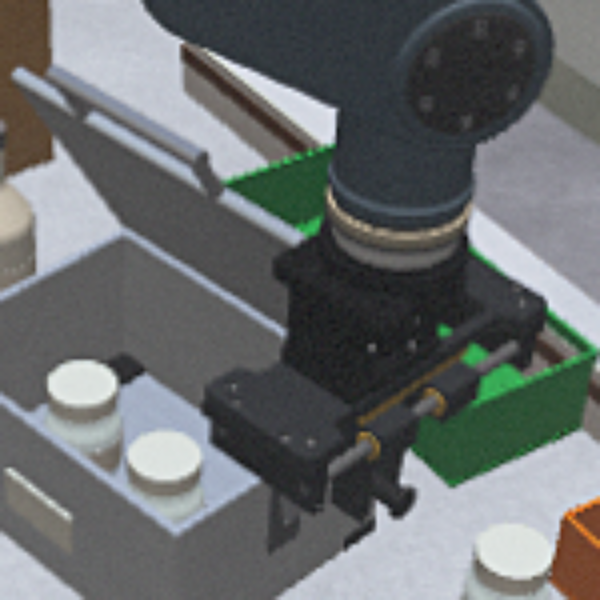

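View pics/w9.png

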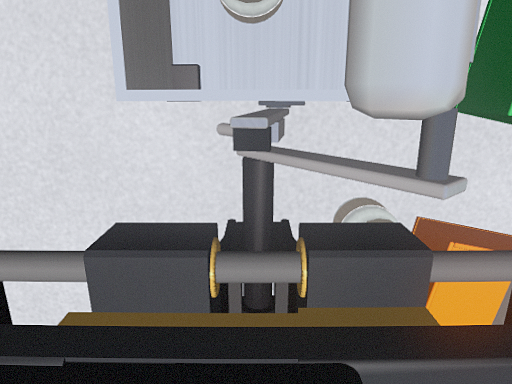

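```bash
python3 -m inch '{"dp":[[1,-3.5,0],[1,-3.5,0],[1,-3.5,0],[1.5,-3.3,0],[1.5,-3.3,0],[1.5,-3.3,0],[0,0,0]],"yaw":[0,0,0,0,0,0,0]}'>/dev/null;python3 g.py;python3 -m inch '{"dp":[[1.9,-3,0],[1.9,-3,0],[1.9,-3,0],[2.1,-2.8,0],[2.1,-2.8,0],[2.1,-2.8,0],[0,0,0],[0,0,0]],"yaw":[0,0,0,0,0,0,0,0]}'>/dev/null;python3 g.py; python3 - <<'E'
from h import *
from rig import bot
c=bot.capture("side")
cv2.imwrite("pics/s10.png",cv2.resize(c["color"][90:240,230:380,::-1],None,fx=4,fy=4))
c=bot.capture("wrist")
cv2.imwrite("pics/w10.png",c["color"][:,:,::-1])
E
```

```text
K -32.9 155.4 r 81.8 phi 113.7 Fx -2.2 Fz -6.1 Fr -4.7 Ft(front+) 4.5 t 23.58 op 0.149
K -49.8 143.5 r 80.3 phi 128.3 Fx -1.7 Fz -6.0 Fr -3.7 Ft(front+) 5.0 t 24.25 op 0.148
```

View pics/s10.png

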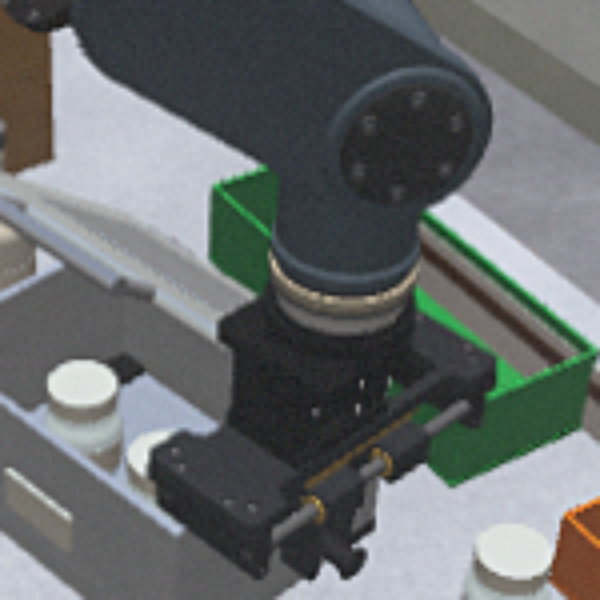

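View pics/w10.png

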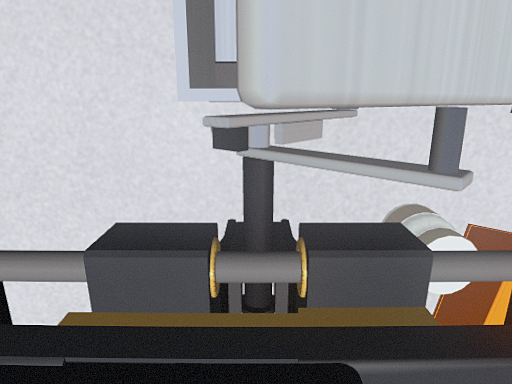

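```bash
python3 -m inch '{"dp":[[2.4,-2.5,0],[2.4,-2.5,0],[2.4,-2.5,0],[2.6,-2.3,0],[2.6,-2.3,0],[2.6,-2.3,0],[0,0,0]],"yaw":[0,0,0,0,0,0,0]}'>/dev/null;python3 g.py;python3 -m inch '{"dp":[[2.9,-1.9,0],[2.9,-1.9,0],[2.9,-1.9,0],[3.2,-1.4,0],[3.2,-1.4,0],[3.2,-1.4,0],[0,0,0],[0,0,0]],"yaw":[0,0,0,0,0,0,0,0]}'>/dev/null;python3 g.py; python3 - <<'E'
from h import *
from rig import bot
c=bot.capture("side")
cv2.imwrite("pics/s11.png",cv2.resize(c["color"][110:260,210:360,::-1],None,fx=4,fy=4))
E
```

```text
K -64.5 128.1 r 80.1 phi 143.6 Fx -2.4 Fz -7.1 Fr -2.3 Ft(front+) 7.1 t 24.93 op 0.150
K -74.2 110.0 r 79.9 phi 158.3 Fx -4.2 Fz -6.2 Fr 1.6 Ft(front+) 7.3 t 25.60 op 0.152
```

View pics/s11.png

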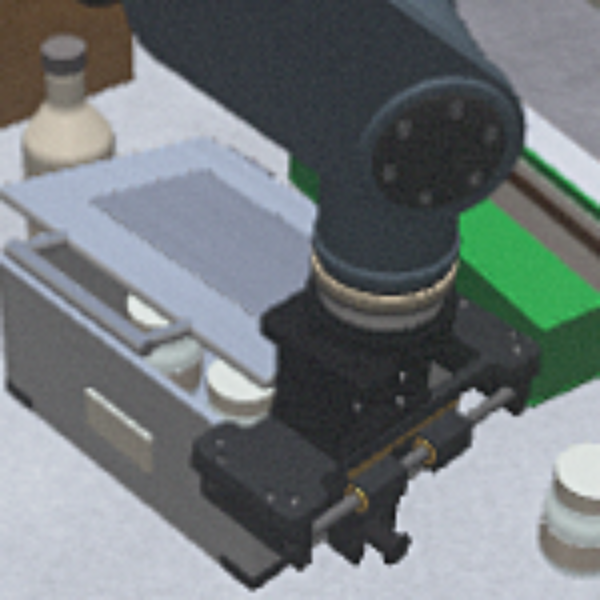

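```bash
python3 -m inch '{"dp":[[3.4,-0.8,0],[3.4,-0.8,0],[3.4,-0.8,0],[0,0,0],[0,0,0]],"yaw":[0,0,0,0,0]}'>/dev/null;python3 g.py;python3 -m inch '{"dp":[[2.5,-0.2,0],[2.5,-0.2,0],[2.5,-0.1,0],[2.5,-0.1,0],[0,0,0],[0,0,0]],"yaw":[0,0,0,0,0,0]}'>/dev/null;python3 g.py; python3 - <<'E'
from h import *
from rig import bot
c=bot.capture("side")
cv2.imwrite("pics/s12.png",cv2.resize(c["color"][110:260,210:360,::-1],None,fx=4,fy=4))
c=bot.capture("wrist")
cv2.imwrite("pics/w12.png",c["color"][:,:,::-1])
E
```

```text
K -76.1 99.9 r 78.5 phi 165.7 Fx -3.7 Fz -6.9 Fr 1.9 Ft(front+) 7.6 t 26.07 op 0.152
K -76.7 90.0 r 77.3 phi 173.0 Fx -4.2 Fz -7.4 Fr 3.3 Ft(front+) 7.9 t 26.57 op 0.152
```

View pics/s12.png

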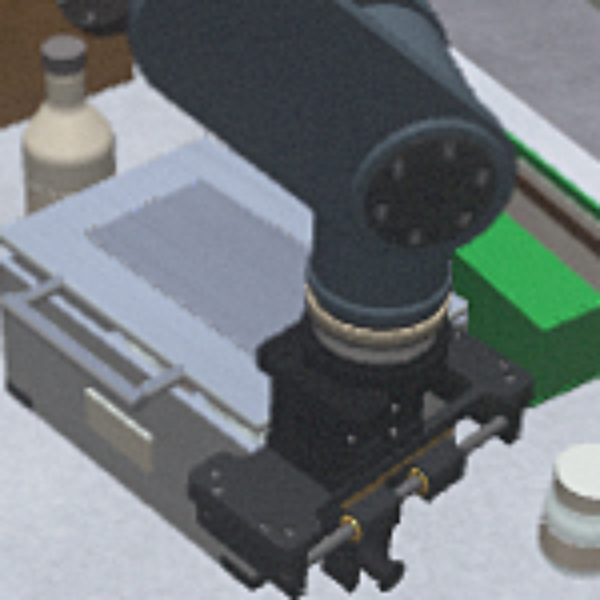

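View pics/w12.png

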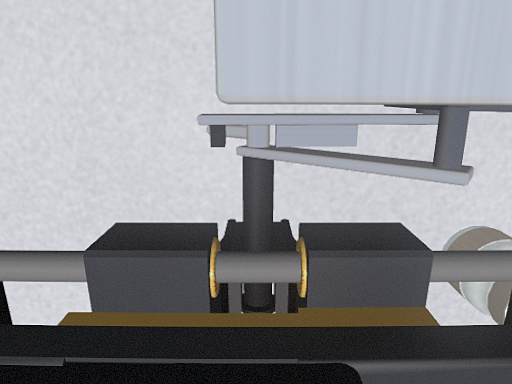

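```bash
python3 -m inch '{"dp":[[2,0.1,0],[2,0.1,0],[2,0.1,0],[0,0,0],[0,0,0]],"yaw":[0,0,0,0,0]}'>/dev/null;python3 g.py;python3 -m inch '{"dp":[[1.5,0.2,0],[1.5,0.2,0],[0,0,0],[0,0,0]],"yaw":[0,0,0,0]}'>/dev/null;python3 g.py;python3 -m inch '{"dp":[[1.2,0.2,0],[1.2,0.2,0],[0,0,0],[0,0,0]],"yaw":[0,0,0,0]}'>/dev/null;python3 g.py
```

```text
K -76.6 84.1 r 76.7 phi 177.3 Fx -5.4 Fz -7.5 Fr 5.0 Ft(front+) 7.7 t 27.08 op 0.150
K -76.1 81.3 r 76.1 phi 179.4 Fx -6.1 Fz -6.6 Fr 6.1 Ft(front+) 6.7 t 27.42 op 0.149
K -74.8 79.6 r 74.8 phi -179.3 Fx -5.0 Fz -3.4 Fr 5.0 Ft(front+) 3.4 t 27.75 op 0.150
```

```bash
python3 -m inch '{"dp":[[0.8,0.2,0],[0.8,0.2,0],[0,0,0],[0,0,0]],"yaw":[0,0,0,0]}'>/dev/null;python3 g.py;  python3 - <<'E'
from h import *
from rig import bot
c=bot.capture("side")
cv2.imwrite("pics/s13.png",cv2.resize(c["color"][130:250,200:320,::-1],None,fx=5,fy=5))
c=bot.capture("wrist")
cv2.imwrite("pics/w13.png",c["color"][:,:,::-1])
E
```

```text
K -73.7 78.3 r 73.8 phi -178.3 Fx -4.0 Fz -0.9 Fr 4.0 Ft(front+) 0.7 t 28.08 op 0.150
```

View pics/s13.png

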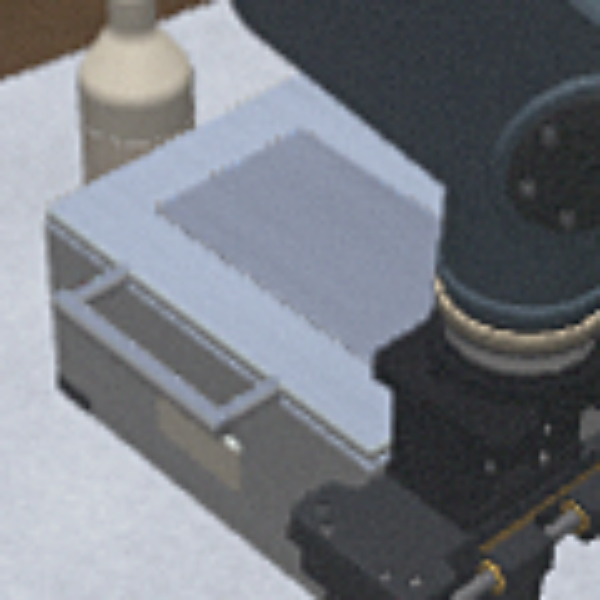

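View pics/w13.png

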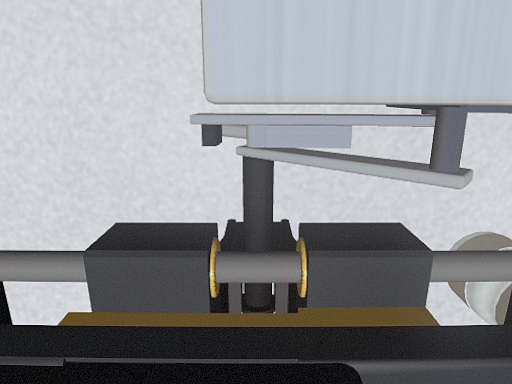

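```bash
python3 -m inch '{"dp":[[0.8,-0.5,0],[0.5,-0.5,0],[0,-0.5,0],[0,0,0],[0,0,0]],"yaw":[0,0,0,0,0]}'>/dev/null;python3 g.py
```

```text
K -73.1 77.4 r 73.2 phi -177.5 Fx 0.7 Fz 4.0 Fr -0.9 Ft(front+) -3.9 t 28.60 op 0.149
```

```bash
python3 -m inch '{"dp":[[-0.4,0,0],[0,0,0],[0,0,0],[0,0,0],[0,0,0],[0,0,0],[0,0,0]],"yaw":[0,0,0,0,0,0,0]}' 45; python3 -m inch '{"dp":[[-5,0,0],[-15,0,0],[-20,0,0],[-25,0,0],[-25,0,0],[-25,0,0],[-25,0,0],[-20,0,0],[-20,0,0],[-10,0,0],[0,0,0],[0,0,0]],"yaw":[0,0,0,0,0,0,0,0,0,0,0,0]}'; python3 - <<'E'
from h import *
from rig import bot
c=bot.capture("side")
cv2.imwrite("pics/s14.png",cv2.resize(c["color"][130:270,200:380,::-1],None,fx=4.2,fy=4.2))
E
```

```text
time_s: 29.18
position: [0.571, -0.0758, 0.066]
tcp_rot: [[0.0, 0.98, 0.199], [-0.0, 0.199, -0.98], [-1.0, 0.0, 0.0]]
force: [0.8, 0.4, 0.3]
opening: 0.499
time_s: 30.18
position: [0.5708, -0.0756, 0.2561]
tcp_rot: [[0.0, 0.98, 0.199], [-0.0, 0.199, -0.98], [-1.0, 0.0, 0.0]]
force: [0.4, -0.3, -0.9]
opening: 0.517
```

View pics/s14.png

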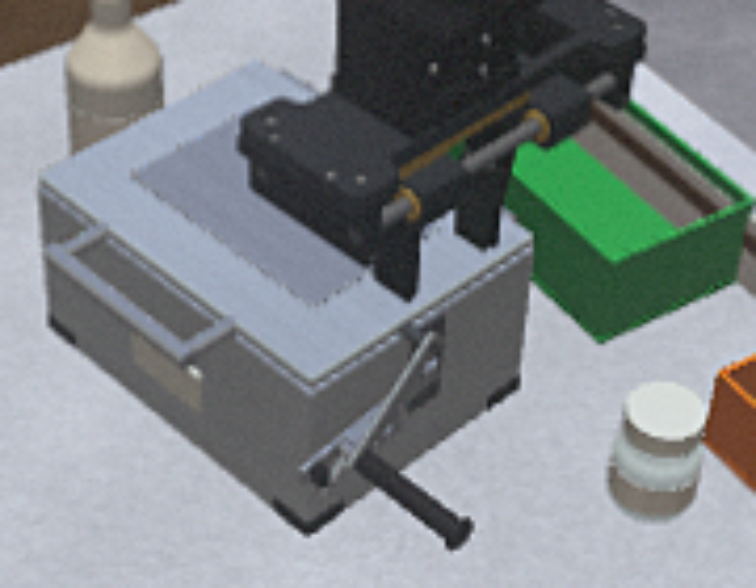

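```bash
python3 - <<'E'
from h import *
from rig import bot
c=bot.capture("side")["color"][:,:,::-1]; o=cv2.imread("pics/side0.png")
def sh(x0,y0,x1,y1):
    a=cv2.cvtColor(o[y0:y1,x0:x1],6).astype(np.float32);b=cv2.cvtColor(c[y0:y1,x0:x1],6).astype(np.float32)
    w=cv2.createHanningWindow((x1-x0,y1-y0),cv2.CV_32F); return np.round(cv2.phaseCorrelate(a,b,w),2).tolist() if False else (cv2.phaseCorrelate(a,b,w),float(abs(a-b).mean()))
for n,r in dict(handle=(204,176,258,222),pin=(268,220,318,265),jar=(338,215,376,255),sprayer=(208,115,246,168),tape=(122,158,172,202)).items(): print(n,sh(*r))
print(bot.read_state()["force"])
E
```

```text
handle (((-0.025971248723021034, -0.11004284345761306), 1.0029897586798961), 11.132850646972656)
pin (((-0.045763414481335474, 0.507241778039571), 1.01312025197347), 3.8501136302948)
jar (((-0.025596396099995644, 0.06384345069125175), 0.9796411612629891), 13.454605102539062)
sprayer (((0.04008075694671831, -0.10515801462140217), 0.9098759633523447), 10.872393608093262)
tape (((0.1094989380189837, 0.43320186091834856), 0.9925764865875244), 11.550909042358398)
[ 0.25862609 -0.31344865 -0.06131201]
```

```bash
python3 - <<'E'
from rig import bot
print(bot.hand_in()); print(bot.read_state()["time_s"],bot.read_state()["force"])
E
```

```text
the job is handed in; nothing more can be done
None
the job is handed in; nothing more can be done
```

I raised the lid by its handle to the stop, felt at about 1.32 rad with about 8 N extra. I then lowered it about 0.2 rad until the stay took the weight and let go; it stood alone for about 1 s. After that I took the grip at the knee, lifted it about 14 mm out of the lock, folded it along its arc and brought the lid down shut. I opened the fingers, backed off and handed in at about 30 s.

- **Last checks:** in the side view, handle, grip, jar, sprayer and tape all lie within about 0.5 px of their start pictures. That puts the lid shut to about 0.01 rad. The tool force is about 0 N and the gripper hangs well clear above the chest.
- **What disagreed:** my first pull at the grip ran straight along the stay's starting direction, while the stay actually tilts as it rises. The wrist force at the grip rose to about 27 N, against the expected 3 to 8 N. That is below the 35 N given for forcing the stay, and I corrected the direction at once, after which it stayed at about 9 N or less.
- **Slip in the grip:** on the way down my estimate of the knee's height ended about 8 mm above its start. I take this to be the pin sliding between the pads; the final picture shows the grip back at its start place.
- **Not measured directly:** I could not read the force between the stay's links or the lid's angle and speed, so the angle figures come from tool positions and pictures.

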